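# Open the push-and-turn cleaner bottle in its opening block

## Task

Plug the square bottle of hob cleaner upright into the square pocket of the grey opening block, all the way to the bottom, with its safety cap still locked on. Then, with the block keeping the bottle from turning, push the cap down, twist it counter-clockwise (seen from above) until it is free, and lift it straight up off the neck. Finish while still holding the cap upright and still, about 5 cm above the bottle, with the bottle fully home in the block; do not put the cap down, and leave everything else on the counter alone.

Things in the scene. Friction and masses are not known exactly. Their poses are not given: they have to be found in the camera images.
- bottle: White bottle, 0.25 to 0.5 kg, loose on the counter. Square body 48 x 48 mm, flat sides up to 78 mm (paper panels on two), foot edges rounded 3 mm; round shoulder, then the neck. The cap on it spans 93 to 117 mm above the foot. Origin: centre of the underside; z up, x and y square to the flat sides. Its foot fits the pocket in any quarter turn.
- neck_top (a point): Point on the bottle's axis at the top of its neck (radius 11 mm), 106 mm above the foot, hidden inside the cap. Two lugs stick out from the neck along the bottle's +x and -x to 17.5 mm from the axis and lock the cap; a sprung grey seal stands up to 113 mm in the mouth.
- cap: White ribbed push-and-turn cap, 46 mm outer diameter, 24 mm tall, 30 g, on the bottle. Origin: centre of its lower rim; z up. Locked: origin 93 mm above the bottle's foot, x along the bottle's x. Unpressed, 4 mm ridges block turning; pressed 4.5 to 6 mm (6 is the stop) it turns counter-clockwise seen from above, never clockwise.
- cap_top (a point): Centre of the cap's flat top, 24 mm above its rim. A spring pushes the cap up: 6 N to start, 10 N at 5 mm down. Past the ridge (0.6 rad) it need not be pressed. Turned 0.9 rad (50 degrees) or more from locked it lifts off; 1.1 to 1.8 rad is safe.
- dock: Grey plastic opening block fixed to the counter, 110 x 110 mm in plan, 32 mm tall, with one square pocket in the middle of its top: 51 x 51 mm, 24 mm deep, mouth chamfered 4 mm, sides parallel to the block's. Origin: centre of the underside; z up; x and y along its sides.
- pocket_mouth (a point): Centre of the pocket's mouth, in the plane of the block's top, 32 mm above the counter; axes as the block's.
- pocket_floor (a point): Centre of the pocket's floor, 8 mm above the counter; the bottle's foot (its origin) comes here when fully home.
- round_bottle: Bystander: white round bottle, radius 24 mm, 120 mm tall, plain cap; origin: centre of underside. It and the square bottle may swap places. Not to be moved.
- board: Bystander: round pine board, radius 100 mm, 16 mm thick, lying flat; origin: centre of underside.
- bowl: Bystander: blue plastic bowl, rim radius 75 mm, 60 mm tall; origin: centre of underside.
- ramekin: Bystander: small white ceramic ramekin, rim radius 38 mm, 42 mm tall; origin: centre of underside.
- pot_lid: Bystander: grey aluminium pot lid, radius 88 mm, lying flat, black knob on top, 40 mm tall in all; origin: centre of underside.
- spatula: Bystander: flat steel tava spatula, 285 mm long, blade 75 mm wide, at most 12 mm thick, lying flat; x along it towards the blade, origin on the underside near mid-length.
Mind the look-alikes: they are no part of the job. Leave any green look-alike of the bottle alone. Of the things like the cap, leave any that is green; of the rest the smaller one is meant.

How it is judged:
By the outcome, as a careful person would: the job done as asked, in the order asked, and still so for the second after the job is handed in, while the arm keeps its last pose, push and grip.
It also fails if it takes over 54 s, if anything falls off the work surface, if the arm or the gripper's body presses on something with over 40 N, if the wrist force passes 120 N, or if a joint passes its speed limit or range.

## Robot

A 7-joint arm with a two-finger parallel gripper is mounted at the origin on the work surface. World frame = base frame: x ahead of the robot, y to its left, z up, the work surface at z = 0. Lengths are in m, angles in rad, forces in N, time in s.
With the tool pointing down it reaches from about 0.4 to 0.85 m from the base axis. Payload 4.5 kg.
Tool frame: the origin (TCP) lies between the finger pads; the fingertips stand 19 mm ahead of it and the grasp point (between the pads) is the TCP (r.nose_length is the distance from the TCP to the fingertips, in m); z points along the fingers, x is the direction in which the jaws open and shut, and the axes are right-handed (so a half turn about z gives the same grasp; the last joint's range is limited). The gripper opens to 88 mm and grips with 3 to 60 N. Pads are 18 mm wide; open, the fingers measure 123 mm over their backs; the gripper's body (75 mm by 187 mm) begins 45 mm behind the grasp point.
Start: joints at [-1.244, 0.689, -0.195, 1.565, 0.157, 0.902, -0.215], TCP at [0.18, 0.598, 0.258] pointing down, gripper open.
Joint ranges: [-3.01, 3.01], [-0.46, 2.08], [-1.47, 1.51], [0.13, 2.56], [-1, 4.14], [0.04, 2.09], [-2.66, 2.66]. Speed limits (rad/s): [2.57, 2.57, 3.14, 3.14, 3.14, 3.14, 3.14].

## Interface

Orientations are given as a unit quaternion [x, y, z, w].
In Python, from plant import get_state, vision, r gives the robot as it stands.
- The arm moves only by the tool play_rows, never from a script. Its argument "deltas" is a list that holds one entry, the list of rows, each a list of 7 numbers: the gripper command: -1 is fully open, 1 is shut, values between are in proportion, then the shift along the tool's x, y, z normalised to -1 to 1, where 1 is 300 mm, then the turn, a rotation vector about the tool's x, y, z normalised to -1 to 1, where 1 is pi rad. A call has 1 to 5 rows; each row is the pose to reach, as a shift and turn from the pose measured when the call began, along the tool's axes at that moment, turning the shorter way round; what a row does not reach only later rows make up. A row lasts 1/8 s, in which the tool goes at most 62.5 mm and 10.7 degrees, less where a joint would pass 70% of its speed; a pose out of reach is approached as far as the arm can. A call with a number of a shift or a turn outside -1 to 1 is refused whole. A call with a gripper value outside its range is refused whole. The fingers move at their own pace and stop on an object; "force" is the grip in N (left out, the last holds). Time passes only in rows, so rows that repeat a pose let the fingers close. It gives the time, the measured TCP pose, the force and the opening at its end, in the units of the state.
- get_state(): the state, without advancing time (a new reading comes with each control period).
- vision.snapshot(name): name is "side" or "top" or "wrist"; returns the picture (400x640x3 uint8, red, green, blue); there is no depth.
- vision.camera_model(name): a dict with "vfov" (degrees; the focal length in pixels is half the picture's height over the tangent of half this angle, whatever the lens; pixels are square), "cx", "cy" (the principal point, pixels), "world_to_cam" (4x4, takes a point from world to camera coordinates). Camera axes: x right, y up, looking along -z (the intrinsics and any distortion apply to the point x, -y, -z); pixel columns grow to the right and rows downward; lengths in m; the calibration is good to about 2 mm. The wrist camera is an equidistant fisheye: a pixel r from the principal point sees the ray r / f radians off the axis. A picture is of the moment at which its call begins: read the wrist's pose just before it. camera_model takes no time and is no camera call; for the wrist camera it gives the pose at the moment of the call.
- r.finish_job(): hands the job in, once; it reports no verdict.
The state is a dict: "clock": time; "q": joint angles; "qd": joint speeds; "joint_torque": joint torques, N m; "tool_pos": TCP position; "eef_rot": TCP orientation; "contact_force": force on the tool from outside, world axes, zero at the start; "moment": the same for the moment, N m; "opening": opening from 0.0 (shut) to 1.0 (fully open).
Only numpy, scipy, OpenCV 4.12 (cv2) and the standard library are available. Lean on these libraries where they do the work, as an engineer would, in place of code of your own. Each camera call takes 0.05 s, during which the arm holds its last target.

## Working session

There is one attempt and no reset: what is moved stays moved. The work goes in short steps, Python scripts to look and compute and a tool call to move; the robot and the scene stay as the last step left them, time stands still between calls to the robot, and variables do not carry over. Pictures are saved under pics/ and viewed, and the job is handed in when it is done.

Besides the shell and the picture viewer there is one more tool, called after ">>>" as name(argument=value, ...) on one line, values as JSON. play_rows: Moves the arm, as the interface text tells. Scaled input: -1 to 1 covers 300 mm each way for a shift and pi rad each way for a turn. Its arguments: {"type":"object","properties":{"deltas":{"type":"array"},"force":{"type":"number"}},"required":["deltas"]}

```bash
ls; mkdir -p pics; python3 - <<'E'
from plant import get_state, vision, r
import cv2
s=get_state();print(s)
for n in("top","side"):
    m=vision.camera_model(n);print(n,m)
    cv2.imwrite(f"pics/{n}0.png",vision.snapshot(n)[:,:,::-1])
E
```

```text
pics
{'clock': 0.0, 'q': array([-1.2441892 ,  0.68998522, -0.19449199,  1.56635152,  0.15729474,
        0.9024944 , -0.21510259]), 'qd': array([ 1.00534483e-03, -4.47215679e-06, -8.23820016e-04, -1.33537547e-04,
       -1.67351951e-04,  6.85475968e-04,  7.16445380e-04]), 'joint_torque': array([-5.13324824e-05, -5.27548492e+01, -1.26672048e+00, -1.53424448e+01,
       -5.26881649e-02,  6.74277529e-03,  1.65935612e-04]), 'tool_pos': array([0.18028227, 0.5978048 , 0.25690668]), 'eef_rot': array([ 8.02676792e-01,  5.96413541e-01, -6.96884143e-04,  6.07344096e-04]), 'contact_force': array([-0.62666445,  0.0732495 ,  0.15091456]), 'moment': array([-0.02066928, -0.04066796, -0.05862437]), 'opening': 0.9997139584763614}
top {'vfov': 48.56136302575684, 'cx': 318.33023628534664, 'cy': 203.62752206926805, 'world_to_cam': array([[-2.43779426e-02, -9.99584232e-01, -1.53973921e-02,
        -2.71162574e-04],
       [ 9.87757764e-01, -2.64576276e-02,  1.53735466e-01,
        -5.60485226e-01],
       [-1.54078927e-01, -1.14611392e-02,  9.87992068e-01,
        -1.22954527e+00],
       [ 0.00000000e+00,  0.00000000e+00,  0.00000000e+00,
         1.00000000e+00]])}
side {'vfov': 50.581340681286264, 'cx': 316.7252647279445, 'cy': 198.09256549172716, 'world_to_cam': array([[ 0.85304326, -0.52175188,  0.0096011 , -0.48722835],
       [ 0.37426692,  0.6245254 ,  0.68548691, -0.26821408],
       [-0.36365021, -0.58115661,  0.72802165, -0.88706773],
       [ 0.        ,  0.        ,  0.        ,  1.        ]])}
```

View pics/top0.png

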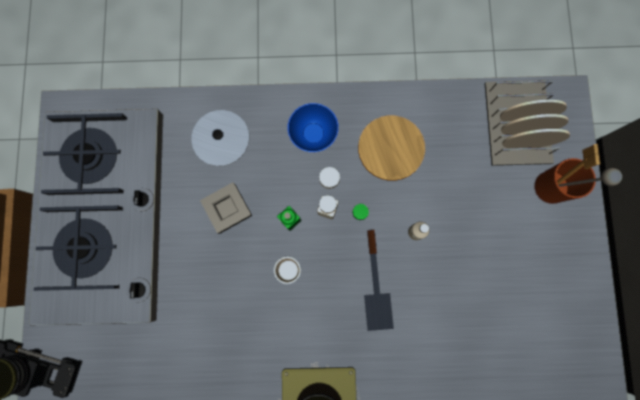

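View pics/side0.png

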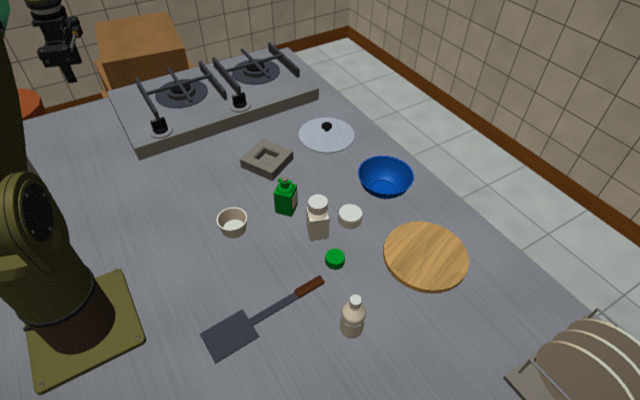

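```bash
python3 - <<'E'
import cv2
t=cv2.imread("pics/top0.png");s=cv2.imread("pics/side0.png")
cv2.imwrite("pics/t_b.png",cv2.resize(t[160:240,260:380],None,fx=6.5,fy=6.5,interpolation=cv2.INTER_CUBIC))
cv2.imwrite("pics/t_d.png",cv2.resize(t[175:240,190:260],None,fx=9,fy=9,interpolation=cv2.INTER_CUBIC))
cv2.imwrite("pics/s_b.png",cv2.resize(s[130:270,230:370],None,fx=4.2,fy=4.2,interpolation=cv2.INTER_CUBIC))
E
```

```text
(no output)
```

View pics/t_b.png

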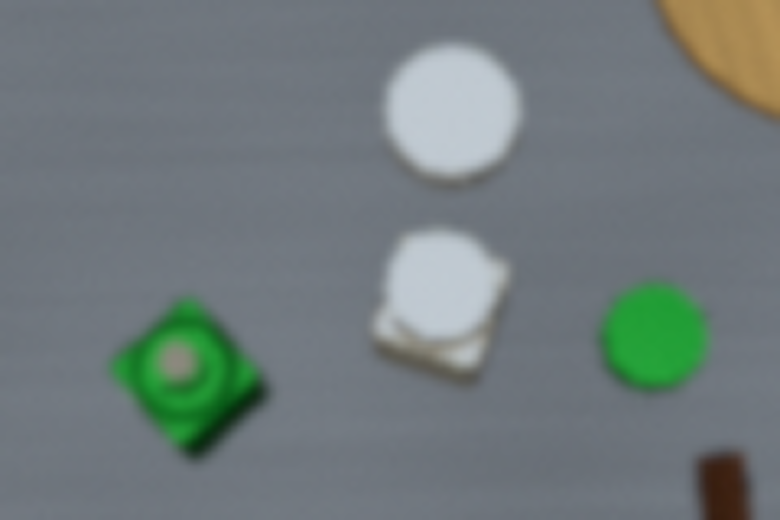

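View pics/t_d.png

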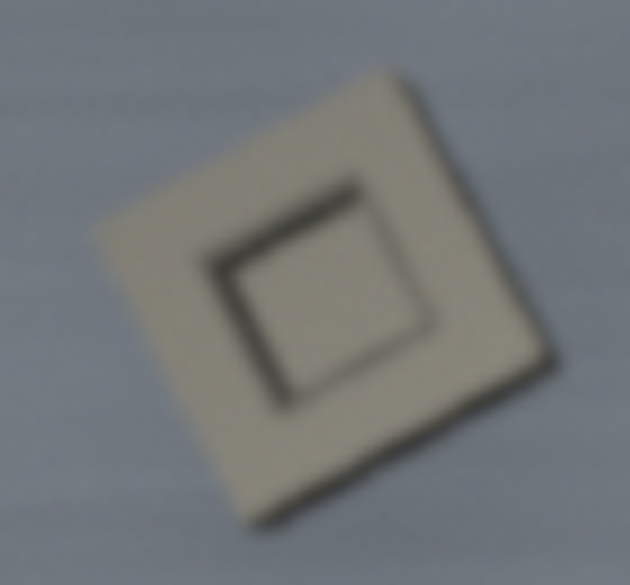

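View pics/s_b.png

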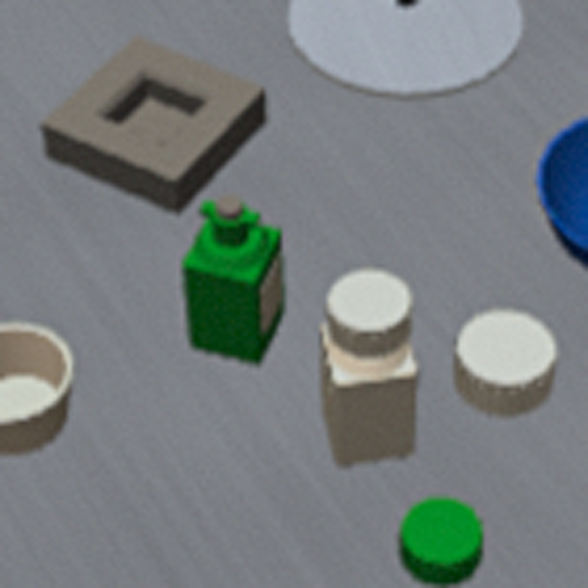

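Candidates in the top view: (328,205) is white, with a square body and the small cap on it. (289,216) is a green square bottle, (330,177) a larger loose white cap, (361,212) a green cap, and (420,230) the round bottle. The first fits: a white square body with the smaller white cap. The enlarged crop confirms it.

```bash
cat > h.py <<'E'
import numpy as np, cv2
from plant import get_state, vision, r
from scipy.spatial.transform import Rotation as R
def ray(m,u,v,fish=False):
    f=200/np.tan(np.radians(m['vfov']/2))
    a,b=(u-m['cx']),(v-m['cy'])
    if fish:
        rr=np.hypot(a,b);th=rr/f
        d=np.array([np.sin(th)*a/rr,-np.sin(th)*b/rr,-np.cos(th)])
    else: d=np.array([a/f,-b/f,-1.])
    T=np.linalg.inv(m['world_to_cam'])
    return T[:3,3],T[:3,:3]@d
def plane(m,u,v,z,fish=False):
    o,d=ray(m,u,v,fish); return o+d*(z-o[2])/d[2]
def crop(pts,x0,y0,f): return [((x+.5)/f-.5+x0,(y+.5)/f-.5+y0) for x,y in pts]
def proj(m,p,fish=False):
    f=200/np.tan(np.radians(m['vfov']/2))
    c=m['world_to_cam']@np.append(p,1); x,y,z=c[0],-c[1],-c[2]
    if fish:
        rr=np.hypot(x,y);th=np.arctan2(rr,z);k=f*th/max(rr,1e-9);return m['cx']+k*x,m['cy']+k*y
    return m['cx']+f*x/z,m['cy']+f*y/z
# target pose -> row numbers from pose s
def delta(s,p,yaw=None):
    """tool down, tool x axis at world angle yaw (mod pi handled by caller)"""
    Rt=R.from_quat(s['eef_rot']); d=Rt.inv().apply(np.array(p)-s['tool_pos'])
    if yaw is None: rv=np.zeros(3)
    else:
        x=np.array([np.cos(yaw),np.sin(yaw),0]);z=np.array([0,0,-1.]);y=np.cross(z,x)
        T=R.from_matrix(np.array([x,y,z]).T); rv=(Rt.inv()*T).as_rotvec()
    return np.round(np.r_[d/.3,rv/np.pi],4)
def yawof(s):
    x=R.from_quat(s['eef_rot']).as_matrix(); return np.arctan2(x[1,0],x[0,0]),x[:,2]
E
python3 - <<'E'
from h import *
m=vision.camera_model("top")
print("captop",[plane(m,*p,.117)[:2].round(4) for p in crop([(440,285)],260,160,6.5)])
q=[plane(m,*p,.078)[:2] for p in crop([(508,264),(470,367),(377,328)],260,160,6.5)]
print(q,[np.degrees(np.arctan2(*(b-a)[::-1])) for a,b in zip(q,q[1:])],[np.hypot(*(b-a)) for a,b in zip(q,q[1:])])
q=[plane(m,*p,.032)[:2] for p in crop([(92,228),(391,66),(550,357),(248,522)],190,175,9)]
print(q,np.mean(q,0)); q.append(q[0])
print([np.degrees(np.arctan2(*(b-a)[::-1])) for a,b in zip(q,q[1:])],[np.hypot(*(b-a)) for a,b in zip(q,q[1:])])
s=get_state();print(yawof(s))
# camera offset in tool frame
w=vision.camera_model("wrist");T=np.linalg.inv(w['world_to_cam']);Rt=R.from_quat(s['eef_rot'])
print(w['vfov'],Rt.inv().apply(T[:3,3]-s['tool_pos']),Rt.inv().as_matrix()@T[:3,:3])
print("bcap",[plane(m,*p,.03)[:2].round(4) for p in crop([(452,110)],260,160,6.5)],"gb",[plane(m,*p,.11)[:2].round(4) for p in crop([(178,362)],260,160,6.5)],plane(m,421,229,.12),plane(m,288,270,.042))
E
```

```text
captop [array([ 0.5487, -0.0396])]
[array([ 0.56314722, -0.06942298]), array([ 0.5189928 , -0.05180675]), array([ 0.53687732, -0.01246676])] [np.float64(158.2495557482818), np.float64(65.552769622654)] [np.float64(0.047538877215125216), np.float64(0.04321447458731369)]
[array([0.58232961, 0.33051162]), array([0.63315399, 0.23375241]), array([0.53629492, 0.18199442]), array([0.48563353, 0.27881998])] [0.55935301 0.25626961]
[np.float64(-62.28855291918929), np.float64(-151.88156124602477), np.float64(117.6196152983477), np.float64(28.127995955688)] [np.float64(0.10929529412727101), np.float64(0.10982061881469174), np.float64(0.10927838878776422), np.float64(0.10964559812305837)]
(np.float64(1.278120766246711), array([-3.03453670e-04, -1.55590412e-03, -9.99998744e-01]))
65.70646984690485 [ 0.00046684 -0.08123694 -0.12670613] [[ 9.99998298e-01  1.82945730e-03 -2.36990717e-04]
 [ 1.66537882e-03 -9.50544861e-01 -3.10582829e-01]
 [-7.93468329e-04  3.10581905e-01 -9.50546291e-01]]
bcap [array([ 0.6419, -0.048 ])] gb [array([0.5202, 0.0704])] [ 0.47266607 -0.2871435   0.12      ] [0.37398333 0.07527396 0.042     ]
```

```bash
python3 - <<'E'
from h import *
s=get_state()
p0=s['tool_pos'];p1=np.array([.5487,-.0396,.24]);print(np.linalg.norm(p1-p0))
for a in(.4,.8,1):
    print(a,delta(s,p0+(p1-p0)*a,np.radians(73.2+a*(-23.5-73.2))))
E
```

```text
0.7364888865397335
0.4 [-6.721e-01  7.156e-01  2.390e-02  2.000e-04  5.000e-04  2.151e-01]
0.8 [-1.3442e+00  1.4311e+00  4.7800e-02  4.0000e-04  4.0000e-04  4.2990e-01]
1 [-1.6802e+00  1.7889e+00  5.9700e-02  5.0000e-04  3.0000e-04  5.3740e-01]
```

>>> play_rows(deltas=[[[-1, -0.134, 0.143, 0.005, 0, 0, 0.043], [-1, -0.268, 0.286, 0.01, 0, 0, 0.086], [-1, -0.403, 0.429, 0.014, 0, 0, 0.129], [-1, -0.538, 0.572, 0.019, 0, 0, 0.172], [-1, -0.672, 0.716, 0.024, 0, 0, 0.215]]], force=20)

```text
clock: 0.72
tool_pos: [0.3285, 0.3411, 0.2501]
eef_rot: [0.956, 0.295, -0.0, 0.001]
contact_force: [-0.3, 0.2, 0.7]
opening: 0.999
```

```bash
python3 - <<'E'
from h import *
s=get_state();print(s['clock'],s['tool_pos'],yawof(s),s['q'])
p0=s['tool_pos'];p1=np.array([.5487,-.0396,.24]);print(np.linalg.norm(p1-p0))
y0=np.degrees(yawof(s)[0])
for a in(.5,.66,1):
    print(a,delta(s,p0+(p1-p0)*a,np.radians(y0+a*(-23.5-y0))))
E
```

```text
0.725 [0.32845546 0.3410718  0.25006491] (np.float64(0.5983978561916575), array([-2.31864747e-04, -1.74218481e-03, -9.99998456e-01])) [-0.8789087   0.50689944 -0.03543265  2.02141511  0.03133588  0.61529389
 -0.33710884]
0.4399090556863355
0.5 [-5.410e-02  7.310e-01  1.780e-02  5.000e-04  3.000e-04  1.605e-01]
0.66 [-7.140e-02  9.649e-01  2.350e-02  5.000e-04  2.000e-04  2.119e-01]
1 [-1.0820e-01  1.4619e+00  3.5600e-02  6.0000e-04  1.0000e-04  3.2100e-01]
```

>>> play_rows(deltas=[[[-1, -0.014, 0.193, 0.005, 0, 0, 0.042], [-1, -0.028, 0.386, 0.01, 0, 0, 0.085], [-1, -0.043, 0.579, 0.014, 0, 0, 0.127], [-1, -0.057, 0.772, 0.019, 0, 0, 0.17], [-1, -0.071, 0.965, 0.024, 0, 0, 0.212]]])

```text
clock: 1.35
tool_pos: [0.4746, 0.0883, 0.2431]
eef_rot: [0.999, -0.036, -0.0, 0.001]
contact_force: [-0.9, 0.7, -0.2]
opening: 1.002
```

```bash
python3 - <<'E'
from h import *
s=get_state()
print(s['clock'],s['tool_pos'],np.degrees(yawof(s)[0]),delta(s,[.5487,-.0396,.24],np.radians(-23.5)))
E
```

```text
1.35 [0.47455028 0.0882869  0.24311104] -4.104275177146199 [0.277  0.4075 0.0109 0.0005 0.     0.1078]
```

>>> play_rows(deltas=[[[-1, 0.1, 0.15, 0.004, 0, 0, 0.04], [-1, 0.2, 0.3, 0.008, 0, 0, 0.08], [-1, 0.277, 0.4075, 0.011, 0.0005, 0, 0.108], [-1, 0.277, 0.4075, 0.011, 0.0005, 0, 0.108], [-1, 0.277, 0.4075, 0.011, 0.0005, 0, 0.108]]])

```text
clock: 1.98
tool_pos: [0.548, -0.0385, 0.2395]
eef_rot: [0.979, -0.203, -0.001, -0.0]
contact_force: [0.8, 0.1, 0.4]
opening: 0.997
```

```bash
python3 - <<'E'
from h import *
import pickle
s=get_state();w=vision.camera_model("wrist");im=vision.snapshot("wrist")
print(s['clock'],s['tool_pos'],np.degrees(yawof(s)[0]),s['contact_force'])
pickle.dump((s,w,im),open("w1.pkl","wb"))
cv2.imwrite("pics/w1.png",im[:,:,::-1])
print(proj(w,[.5487,-.0396,.117],True))
E
```

```text
1.975 [ 0.54798517 -0.0385478   0.23951834] -23.459216943397983 [0.79679991 0.13145189 0.43118659]
(np.float64(323.3489397551153), np.float64(198.07513973612964))
```

View pics/w1.png

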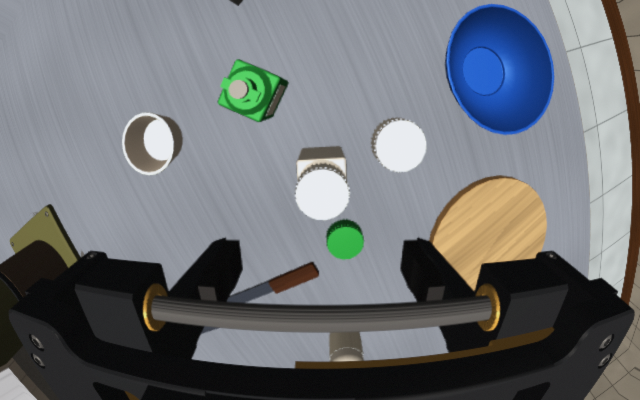

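```bash
python3 - <<'E'
from h import *
t=cv2.imread("pics/w1.png")
cv2.imwrite("pics/w1z.png",cv2.resize(t[135:235,270:370],None,fx=6,fy=6,interpolation=cv2.INTER_CUBIC))
E
```

```text
(no output)
```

View pics/w1z.png

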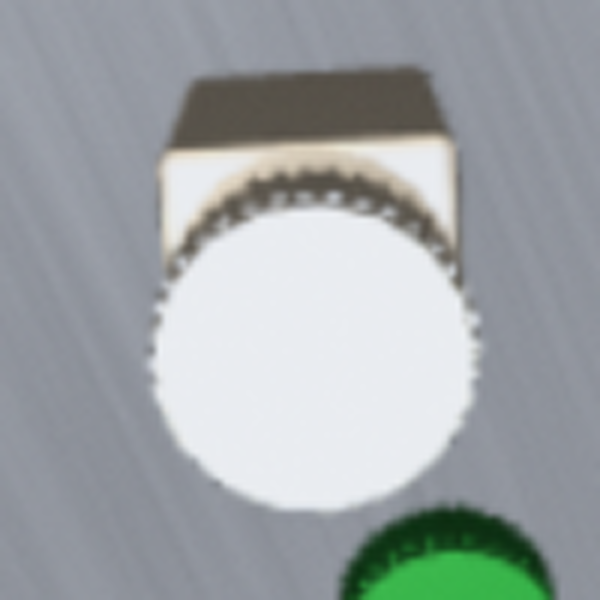

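```bash
python3 - <<'E'
from h import *
import pickle
s,w,im=pickle.load(open("w1.pkl","rb"))
print("cap",[plane(w,*p,.117,True)[:2].round(4) for p in crop([(316,357)],270,135,6)])
q=[plane(w,*p,.078,True)[:2] for p in crop([(162,153),(456,137)],270,135,6)]
d=q[1]-q[0];print(q,np.hypot(*d),np.degrees(np.arctan2(d[1],d[0])))
n=np.array([d[1],-d[0]])/np.hypot(*d);print("centre",(q[0]+q[1])/2+n*.024)
q=[plane(w,*p,.003,True)[:2] for p in crop([(193,78),(425,67)],270,135,6)]
d=q[1]-q[0];print(q,np.hypot(*d),np.degrees(np.arctan2(d[1],d[0])));n=np.array([d[1],-d[0]])/np.hypot(*d);print("centre",(q[0]+q[1])/2+n*.024)
E
```

```text
cap [array([ 0.5493, -0.036 ])]
[array([ 0.53559109, -0.00650915]), array([ 0.579186 , -0.0226782])] 0.046496821024982815 -20.349472433890096
centre [ 0.54904266 -0.03709581]
[array([ 0.5359065 , -0.00628688]), array([ 0.57871637, -0.02252871])] 0.04578735713082843 -20.77646985574706
centre [ 0.54879808 -0.03684711]
```

```bash
python3 - <<'E'
from h import *
s=get_state()
for z in(.15,.077): print(delta(s,[.549,-.0367,z],np.radians(-20.8)))
E
```

```text
[ 2.100e-03 -5.200e-03  2.988e-01 -2.000e-04  6.000e-04 -1.450e-02]
[ 2.600e-03 -5.100e-03  5.421e-01 -2.000e-04  6.000e-04 -1.450e-02]
```

>>> play_rows(deltas=[[[-1, 0.002, -0.005, 0.12, 0, 0.0005, -0.0145], [-1, 0.002, -0.005, 0.28, 0, 0.0005, -0.0145], [-1, 0.0025, -0.005, 0.42, 0, 0.0005, -0.0145], [-1, 0.0025, -0.005, 0.52, 0, 0.0005, -0.0145], [-1, 0.0025, -0.005, 0.542, 0, 0.0005, -0.0145]]])

```text
clock: 2.65
tool_pos: [0.5474, -0.0349, 0.0756]
eef_rot: [0.984, -0.179, -0.002, -0.001]
contact_force: [0.9, 0.4, 0.2]
opening: 0.998
```

```bash
python3 - <<'E'
from h import *
s=get_state()
print(s['clock'],s['tool_pos'],np.degrees(yawof(s)[0]),s['contact_force'],delta(s,[.549,-.0367,.077],np.radians(-20.8)))
E
```

```text
2.65 [ 0.54738002 -0.03490141  0.07555243] -20.642614755206164 [0.93713594 0.4375548  0.2006772 ] [ 0.0071  0.0037 -0.0049 -0.0001  0.0014  0.0009]
```

>>> play_rows(deltas=[[[-1, 0.006, 0.003, -0.004, 0, 0.001, 0], [-1, 0.006, 0.003, -0.004, 0, 0.001, 0], [1, 0.006, 0.003, -0.004, 0, 0.001, 0], [1, 0.006, 0.003, -0.004, 0, 0.001, 0], [1, 0.006, 0.003, -0.004, 0, 0.001, 0]]], force=25)

```text
clock: 3.28
tool_pos: [0.5489, -0.0364, 0.077]
eef_rot: [0.984, -0.179, -0.0, -0.0]
contact_force: [-0.8, 0.7, -0.1]
opening: 0.683
```

>>> play_rows(deltas=[[[1, 0, 0, 0, 0, 0, 0], [1, 0, 0, 0, 0, 0, 0]]], force=25)

```text
clock: 3.52
tool_pos: [0.5491, -0.0365, 0.0771]
eef_rot: [0.984, -0.179, -0.0, -0.0]
contact_force: [0.8, 0.1, 0.5]
opening: 0.543
```

```bash
python3 - <<'E'
from h import *
s=get_state()
print(s['clock'],s['tool_pos'],yawof(s),s['contact_force'],s['opening']*88)
E
```

```text
3.525 [ 0.54909935 -0.03646984  0.07711022] (np.float64(-0.36043055920650385), array([-1.30954990e-04,  6.99564305e-04, -9.99999747e-01])) [0.75167143 0.07030047 0.46274663] 47.785561753500126
```

>>> play_rows(deltas=[[[1, 0, 0, -0.05, 0, 0, 0], [1, 0, 0, -0.15, 0, 0, 0], [1, 0, 0, -0.28, 0, 0, 0], [1, 0, 0, -0.4, 0, 0, 0], [1, 0, 0, -0.48, 0, 0, 0]]])

```text
clock: 4.15
tool_pos: [0.549, -0.0366, 0.2234]
eef_rot: [0.984, -0.179, 0.001, -0.0]
contact_force: [-0.3, -0.3, -3.5]
opening: 0.543
```

```bash
python3 - <<'E'
from h import *
s=get_state()
print(s['clock'],s['tool_pos'],yawof(s),s['contact_force'],s['opening']*88)
p0=s['tool_pos'];p1=np.array([.5594,.2563,.225]);y0=np.degrees(yawof(s)[0])
for a in(.5,1):
    print(a,delta(s,p0+(p1-p0)*a,np.radians(y0+a*(27.9-y0))))
E
```

```text
4.15 [ 0.54900351 -0.03663247  0.2233626 ] (np.float64(-0.3605674569474086), array([ 1.18354858e-03,  7.50440494e-04, -9.99999018e-01])) [-0.29847142 -0.27921408 -3.51520799] 47.79821698794834
0.5 [-1.560e-01 -4.629e-01 -2.300e-03 -3.000e-04 -3.000e-04 -1.349e-01]
1 [-3.121e-01 -9.259e-01 -4.700e-03 -2.000e-04 -4.000e-04 -2.698e-01]
```

>>> play_rows(deltas=[[[1, -0.03, -0.08, 0, 0, 0, -0.025], [1, -0.078, -0.23, 0, 0, 0, -0.067], [1, -0.125, -0.37, 0, 0, 0, -0.11], [1, -0.173, -0.51, 0, 0, 0, -0.15], [1, -0.22, -0.65, 0, 0, 0, -0.19]]])

```text
clock: 4.78
tool_pos: [0.5544, 0.172, 0.2228]
eef_rot: [0.993, 0.122, -0.001, -0.0]
contact_force: [0.4, 0.5, -3.1]
opening: 0.541
```

```bash
python3 - <<'E'
from h import *
s=get_state()
print(s['clock'],s['tool_pos'],yawof(s),s['contact_force'],s['opening']*88)
print(delta(s,[.5594,.2563,.225],np.radians(27.9)))
E
```

```text
4.775 [0.5543919  0.17197702 0.22278692] (np.float64(0.2439248260930297), array([-1.39035917e-03,  8.28122655e-04, -9.99998691e-01])) [ 0.41598696  0.47510662 -3.07590946] 47.649197534387156
[ 0.0841 -0.2687 -0.0072 -0.0004  0.0003 -0.0774]
```

>>> play_rows(deltas=[[[1, 0.04, -0.13, -0.003, 0, 0, -0.038], [1, 0.07, -0.22, -0.007, 0, 0, -0.065], [1, 0.084, -0.269, -0.007, 0, 0, -0.077], [1, 0.084, -0.269, -0.007, 0, 0, -0.077]]])

```text
clock: 5.28
tool_pos: [0.5582, 0.2575, 0.2243]
eef_rot: [0.97, 0.242, -0.001, -0.001]
contact_force: [-0.0, -0.7, -3.0]
opening: 0.543
```

```bash
python3 - <<'E'
from h import *
import pickle
s=get_state();w=vision.camera_model("wrist");im=vision.snapshot("wrist")
t=vision.snapshot("top")
print(s['clock'],s['tool_pos'],np.degrees(yawof(s)[0]),s['contact_force'])
pickle.dump((s,w,im),open("w2.pkl","wb"))
cv2.imwrite("pics/w2.png",im[:,:,::-1])
cv2.imwrite("pics/t2.png",cv2.resize(t[160:260,170:290],None,fx=6,fy=6,interpolation=cv2.INTER_CUBIC)[:,:,::-1])
E
```

```text
5.275 [0.55823249 0.25748358 0.22427974] 27.95505221168234 [-0.01308698 -0.7372842  -2.98825828]
```

View pics/w2.png

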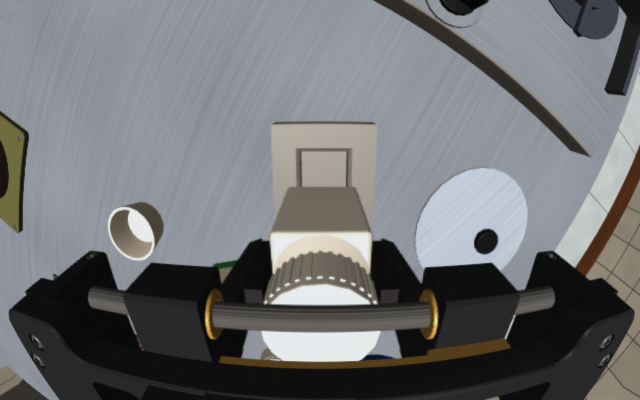

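View pics/t2.png

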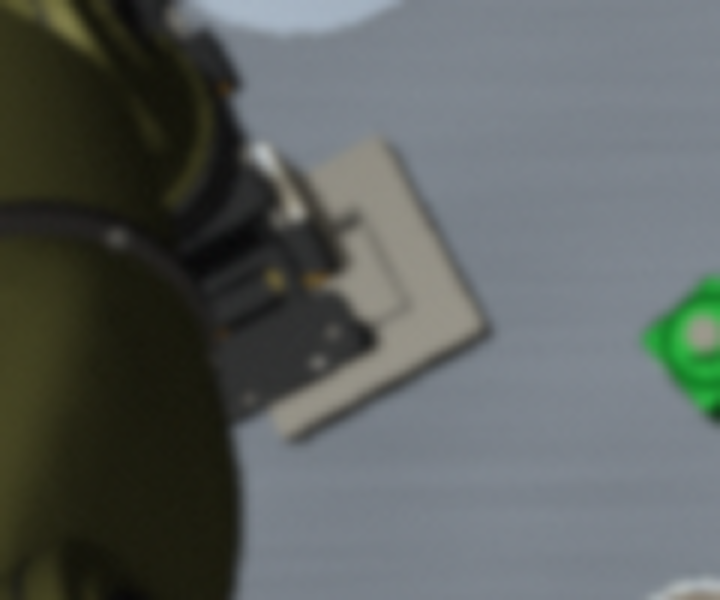

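```bash
python3 - <<'E'
from h import *
t=cv2.imread("pics/w2.png")
cv2.imwrite("pics/w2z.png",cv2.resize(t[115:245,260:390],None,fx=4.6,fy=4.6,interpolation=cv2.INTER_CUBIC))
cv2.imwrite("pics/w2y.png",cv2.resize(t[112:202,265:385],None,fx=6.5,fy=6.5,interpolation=cv2.INTER_CUBIC))
E
```

```text
(no output)
```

View pics/w2z.png

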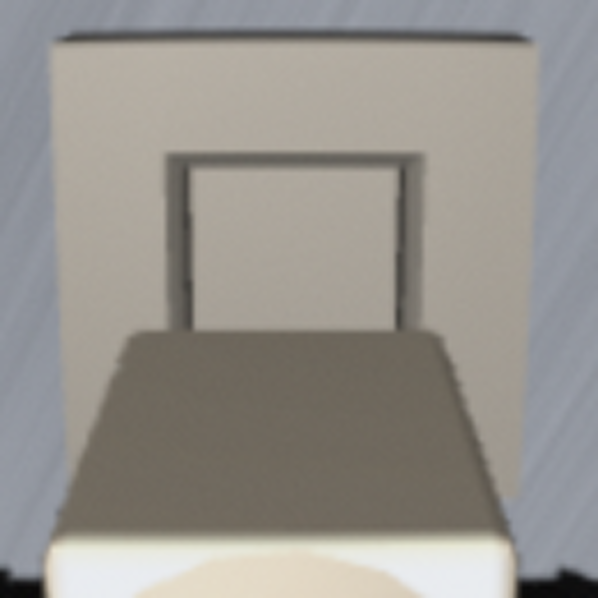

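View pics/w2y.png

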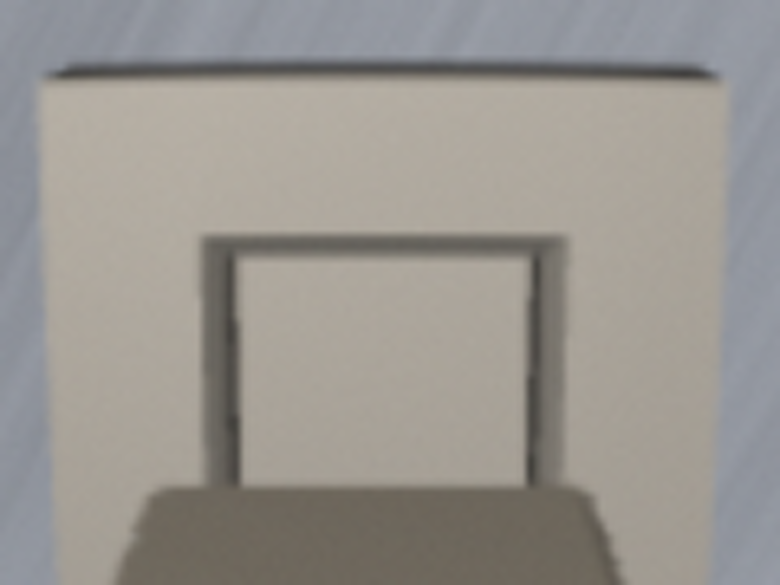

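```bash
python3 - <<'E'
from h import *
import pickle
s,w,im=pickle.load(open("w2.pkl","rb"))
def tool(p): return R.from_quat(s['eef_rot']).inv().apply(p-s['tool_pos'])
def P(l,x0,y0,f,z): return [plane(w,*p,z,True) for p in crop(l,x0,y0,f)]
q=P([(42,77),(728,77)],265,112,6.5,.032)
print("dock far corners tool mm",[tool(p)[:2]*1e3 for p in q],np.linalg.norm(q[1]-q[0]))
d=(q[1]-q[0])[:2];print("dock yaw",np.degrees(np.arctan2(d[1],d[0])))
mid=(tool(q[0])+tool(q[1]))/2; print("dock centre tool", mid[:2]*1e3+[0,55])
q=P([(203,238),(568,238)],265,112,6.5,.032)
print("pocket corners",[tool(p)[:2]*1e3 for p in q],np.linalg.norm(q[1]-q[0]));mid=(tool(q[0])+tool(q[1]))/2; print("centre",mid[:2]*1e3+[0,29.5])
zf=s['tool_pos'][2]-.077
q=P([(150,488),(592,488)],265,112,6.5,zf+.001)
print("foot",[tool(p)[:2]*1e3 for p in q],np.linalg.norm(q[1]-q[0]))
q=P([(47,543),(516,543)],260,115,4.6,zf+.078)
print("shoulder edge",[tool(p)[:2]*1e3 for p in q],np.linalg.norm(q[1]-q[0]))
q=P([(203,488-0),(240,240),(530,240)],265,112,6.5,.008); 
E
```

```text
dock far corners tool mm [array([-51.44995152, -57.65963908]), array([ 57.60678574, -57.66108418])] 0.10905706130674378
dock yaw 27.95551826937557
dock centre tool [ 3.07841711 -2.66036163]
pocket corners [array([-26.12789747, -31.18828796]), array([ 32.35757738, -31.17175168])] 0.05848565104598407
centre [ 3.11483995 -1.68001982]
foot [array([-22.76910151, -23.0056895 ]), array([ 23.74957444, -22.9606203 ])] 0.04651883623878816
shoulder edge [array([-23.02257295, -23.72009463]), array([ 22.86126719, -23.69148772])] 0.0458839855399534
```

>>> play_rows(deltas=[[[1, 0.006, -0.007, 0.08, 0, 0, 0], [1, 0.0063, -0.0067, 0.2, 0, 0, 0], [1, 0.0063, -0.0067, 0.3, 0, 0, 0], [1, 0.0063, -0.0067, 0.35, 0, 0, 0], [1, 0.0063, -0.0067, 0.35, 0, 0, 0]]])

```text
clock: 6.0
tool_pos: [0.5594, 0.2558, 0.1189]
eef_rot: [0.971, 0.239, -0.002, 0.001]
contact_force: [0.3, -0.5, -3.4]
opening: 0.543
```

```bash
python3 - <<'E'
from h import *
import pickle
s=get_state();w=vision.camera_model("wrist");im=vision.snapshot("wrist");t=vision.snapshot("side")
print(s['clock'],s['tool_pos'],yawof(s),s['contact_force'])
pickle.dump((s,w,im),open("w3.pkl","wb"))
cv2.imwrite("pics/w3.png",cv2.resize(im[100:250,240:400],None,fx=5,fy=5,interpolation=cv2.INTER_CUBIC)[:600,:,::-1])
cv2.imwrite("pics/s3.png",cv2.resize(t[90:190,200:320],None,fx=6,fy=6,interpolation=cv2.INTER_CUBIC)[:,:,::-1])
E
```

```text
6.0 [0.55935005 0.2557861  0.1189159 ] (np.float64(0.48240530729816067), array([-0.00392531, -0.00283472, -0.99998828])) [ 0.25400432 -0.46153784 -3.38250057]
```

View pics/w3.png

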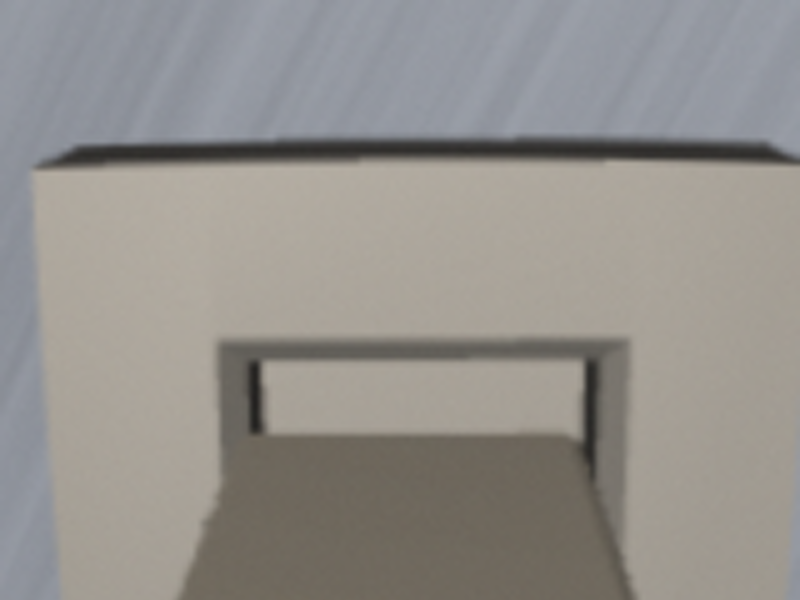

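View pics/s3.png

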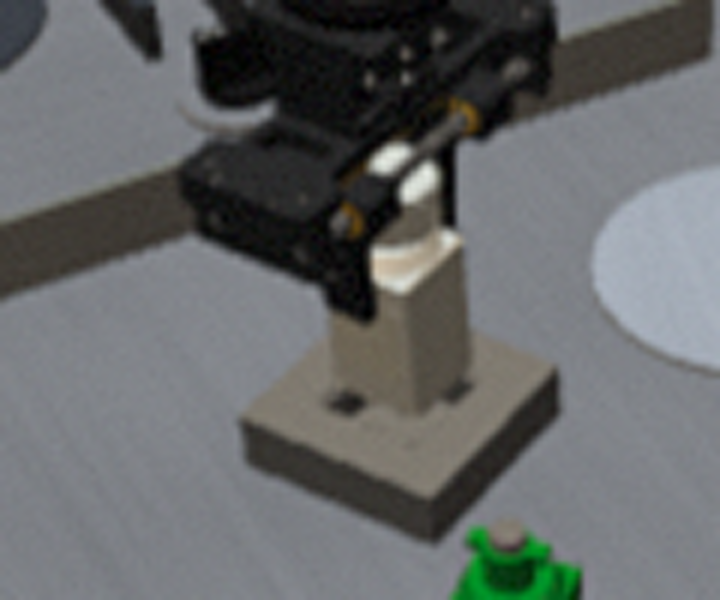

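```bash
python3 - <<'E'
from h import *
import pickle
s,w,im=pickle.load(open("w3.pkl","rb"))
cv2.imwrite("pics/w3b.png",cv2.resize(im[155:215,275:375],None,fx=8,fy=8,interpolation=cv2.INTER_CUBIC)[:,:,::-1])
def tool(p): return R.from_quat(s['eef_rot']).inv().apply(p-s['tool_pos'])
def P(l,x0,y0,f,z): return [plane(w,*p,z,True) for p in crop(l,x0,y0,f)]
q=P([(220,340),(628,340)],240,100,5,.032)
print([tool(p)[:2]*1e3 for p in q],np.linalg.norm(q[1]-q[0]))
d=(q[1]-q[0])[:2];print("yaw",np.degrees(np.arctan2(d[1],d[0])))
zf=s['tool_pos'][2]-.077
q=P([(228,437),(592,437)],240,100,5,zf+.001)
print("foot",[tool(p)[:2]*1e3 for p in q],np.linalg.norm(q[1]-q[0]))
E
```

```text
[array([-26.50031088, -33.926438  ]), array([ 31.40795721, -33.92770727])] 0.057908933110486276
yaw 27.641233481723624
foot [array([-24.50527834, -22.74154465]), array([ 25.32483859, -22.72362622])] 0.04983069233327512
```

View pics/w3b.png

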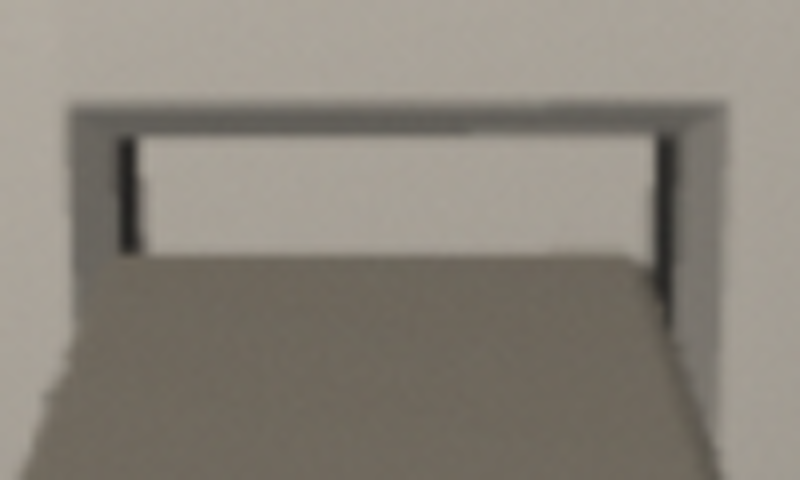

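```bash
python3 - <<'E'
from h import *
s=get_state()
p=s['tool_pos']+R.from_quat(s['eef_rot']).apply([.0019,-.0045,0]);p[2]=.119
print(s['tool_pos'],p,delta(s,p,np.radians(27.75)))
E
```

```text
[0.56045466 0.25690121 0.12055739] [0.5600475  0.26176888 0.119     ] [ 0.0063 -0.015   0.0052  0.0001  0.0003 -0.0004]
```

```bash
python3 - <<'E'
from h import *
s=get_state()
print(s['clock'],s['tool_pos'],s['qd'].round(3),delta(s,[.5588,.2607,.119],np.radians(27.75)))
E
```

```text
6.1 [0.56045466 0.25690121 0.12055739] [-0.004 -0.011 -0.003 -0.009  0.001 -0.003  0.001] [ 0.001  -0.0138  0.0052  0.0001  0.0003 -0.0004]
```

>>> play_rows(deltas=[[[1, 0.001, -0.014, 0.005, 0, 0, 0], [1, 0.001, -0.014, 0.005, 0, 0, 0], [1, 0.001, -0.014, 0.005, 0, 0, 0], [1, 0.001, -0.014, 0.005, 0, 0, 0]]])

```text
clock: 6.6
tool_pos: [0.5588, 0.2607, 0.1192]
eef_rot: [0.971, 0.239, -0.0, 0.0]
contact_force: [0.5, 0.7, -3.7]
opening: 0.54
```

```bash
python3 - <<'E'
from h import *
import pickle
s=get_state();w=vision.camera_model("wrist");im=vision.snapshot("wrist");s2=get_state()
print(s['clock'],s['tool_pos'],yawof(s),s['contact_force'],s2['tool_pos'])
pickle.dump((s,w,im),open("w4.pkl","wb"))
cv2.imwrite("pics/w4.png",cv2.resize(im[145:215,275:375],None,fx=8,fy=8,interpolation=cv2.INTER_CUBIC)[:,:,::-1])
E
```

```text
6.6 [0.55882892 0.26067607 0.11919625] (np.float64(0.48300163289068765), array([-5.21189648e-04, -8.60514800e-04, -9.99999494e-01])) [ 0.52525388  0.73384386 -3.67959094] [0.5588102  0.26069501 0.11912908]
```

View pics/w4.png

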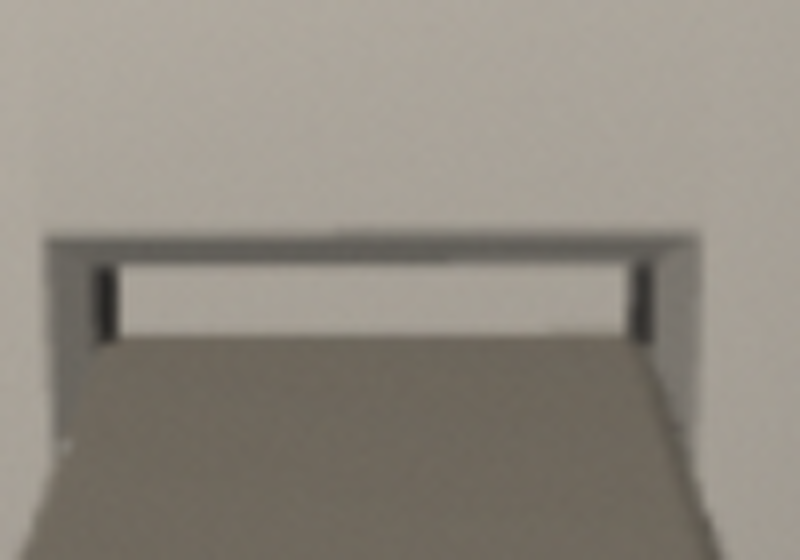

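```bash
python3 - <<'E'
from h import *
import pickle
s,w,im=pickle.load(open("w4.pkl","rb"))
def tool(p): return R.from_quat(s['eef_rot']).inv().apply(p-s['tool_pos'])
def P(l,x0,y0,f,z): return [plane(w,*p,z,True) for p in crop(l,x0,y0,f)]
q=P([(45,236),(700,236)],275,145,8,.032)
print([tool(p)[:2]*1e3 for p in q],np.linalg.norm(q[1]-q[0]),(tool(q[0])+tool(q[1]))[:2]*500+[0,29.5])
zf=s['tool_pos'][2]-.077
q=P([(90,338),(650,338)],275,145,8,zf+.001)
print("foot",[tool(p)[:2]*1e3 for p in q],np.linalg.norm(q[1]-q[0]))
E
```

```text
[array([-29.12510758, -29.20481264]), array([ 29.37892632, -29.11266524])] 0.058504128119764916 [0.12690937 0.34126106]
foot [array([-24.05135711, -22.92981695]), array([ 23.83819862, -22.85369939])] 0.047889633943748
```

>>> play_rows(deltas=[[[1, 0.0, 0.0, 0.03, 0, 0, 0], [1, 0.0, 0.0, 0.06, 0, 0, 0], [1, 0.0, 0.0, 0.09, 0, 0, 0], [1, 0.0, 0.0, 0.112, 0, 0, 0], [1, 0.0, 0.0, 0.112, 0, 0, 0]]])

```text
clock: 7.28
tool_pos: [0.5588, 0.2607, 0.0852]
eef_rot: [0.971, 0.239, -0.0, 0.0]
contact_force: [0.5, 0.3, -3.8]
opening: 0.543
```

```bash
python3 - <<'E'
from h import *
s=get_state()
print(s['clock'],s['tool_pos'],yawof(s),s['contact_force'],s['moment'],delta(s,[.5588,.2607,.085],np.radians(27.75)))
E
```

```text
7.275 [0.5588223  0.26066334 0.08515428] (np.float64(0.48290735437633786), array([-7.19241627e-04, -9.34676393e-04, -9.99999305e-01])) [ 0.54506198  0.32423323 -3.81931031] [-0.00448802  0.02406843 -0.04164229] [-0.     -0.0001  0.0005  0.0002  0.0003 -0.0005]
```

>>> play_rows(deltas=[[[1, 0, 0, 0.004, 0, 0, 0], [1, 0, 0, 0.006, 0, 0, 0], [1, 0, 0, 0.006, 0, 0, 0]]])

```text
clock: 7.65
tool_pos: [0.5589, 0.2607, 0.0847]
eef_rot: [0.971, 0.239, -0.0, 0.0]
contact_force: [-2.2, -1.4, 7.2]
opening: 0.543
```

```bash
python3 - <<'E'
from h import *
s=get_state()
print(s['clock'],s['tool_pos'],yawof(s),s['contact_force'],s['moment'],s['q'])
E
```

```text
7.65 [0.55889761 0.26067569 0.08471399] (np.float64(0.4828334821415338), array([-2.36719169e-04, -7.44516884e-04, -9.99999695e-01])) [-2.17370809 -1.36904755  7.21993336] [-0.24836175  0.60165886 -0.01528735] [-0.5014126   0.91135309 -0.01804201  1.71460969  0.02995729  0.51647281
 -0.05569369]
```

>>> play_rows(deltas=[[[-0.6, 0, 0, -0.002, 0, 0, 0], [-0.6, 0, 0, -0.002, 0, 0, 0], [-0.6, 0, 0, -0.002, 0, 0, 0], [-0.6, 0, 0, -0.05, 0, 0, 0], [-0.6, 0, 0, -0.108, 0, 0, 0]]])

```text
clock: 8.28
tool_pos: [0.5589, 0.2607, 0.1181]
eef_rot: [0.971, 0.239, -0.0, 0.0]
contact_force: [-0.2, 0.8, -0.0]
opening: 0.8
```

```bash
python3 - <<'E'
from h import *
import pickle
s=get_state();w=vision.camera_model("wrist");im=vision.snapshot("wrist");t=vision.snapshot("side")
print(s['clock'],s['tool_pos'],yawof(s),s['contact_force'],s['opening']*88)
pickle.dump((s,w,im),open("w5.pkl","wb"))
cv2.imwrite("pics/w5.png",im[:,:,::-1])
cv2.imwrite("pics/s5.png",cv2.resize(t[90:190,200:320],None,fx=6,fy=6,interpolation=cv2.INTER_CUBIC)[:,:,::-1])
E
```

```text
8.275 [0.55893615 0.26074352 0.1181203 ] (np.float64(0.48277621950433514), array([-2.59600286e-04, -7.23646563e-04, -9.99999704e-01])) [-0.22958607  0.82480135 -0.03666483] 70.41759630190373
```

View pics/w5.png

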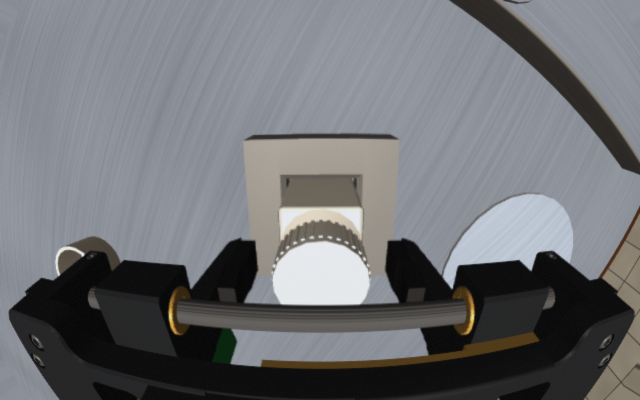

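View pics/s5.png

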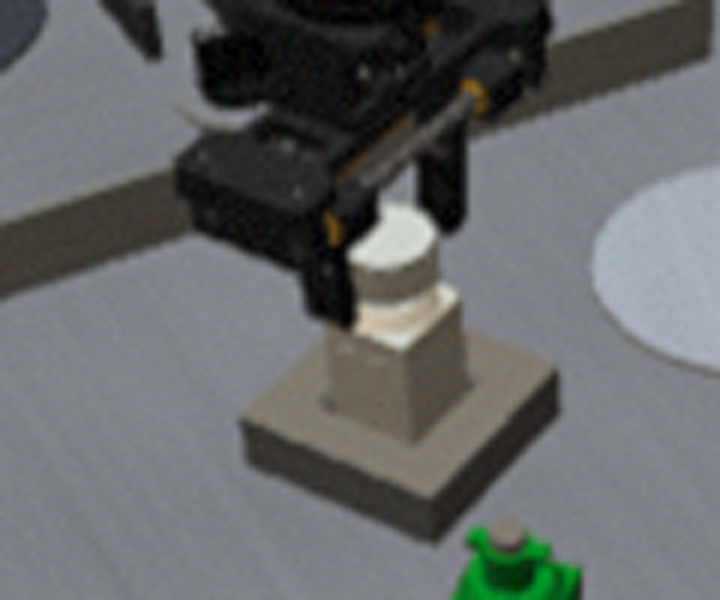

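```bash
python3 - <<'E'
from h import *
import pickle
s,w,im=pickle.load(open("w5.pkl","rb"))
cv2.imwrite("pics/w5z.png",cv2.resize(im[165:325,255:385],None,fx=3.7,fy=3.7,interpolation=cv2.INTER_CUBIC)[:,:,::-1])
def tool(p): return R.from_quat(s['eef_rot']).inv().apply(p-s['tool_pos'])
o=R.from_quat(s['eef_rot'])
# expected projection of cap top circle and shoulder edge for bottle at tool xy = (0,dy)
for dy in(0,1e-3):
    for a in(0,90,180,270):
        p=s['tool_pos']+o.apply([.023*np.cos(np.radians(a)),.023*np.sin(np.radians(a))+dy,0]);p[2]=.125
        print(dy,a,np.round(proj(w,p,True),1))
    p=s['tool_pos']+o.apply([0,-.024+dy,0]);p[2]=.086;print(np.round(proj(w,p,True),1))
E
```

```text
0 0 [370.5 283.7]
0 90 [321.2 321.6]
0 180 [271.7 283.8]
0 270 [321.  240.1]
[321.  207.1]
0.001 0 [370.3 285.4]
0.001 90 [321.2 323.1]
0.001 180 [271.9 285.6]
0.001 270 [321.  242.2]
[321.  208.8]
```

View pics/w5z.png

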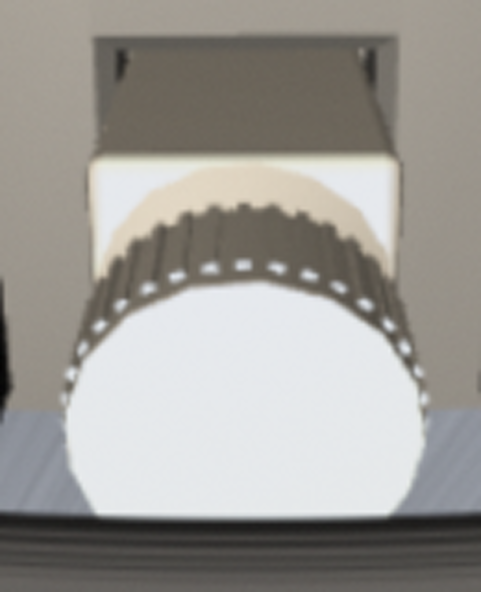

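>>> play_rows(deltas=[[[1, 0, 0, 0.003, 0, 0, 0], [1, 0, 0, 0.003, 0, 0, 0], [1, 0, 0, 0.003, 0, 0, 0], [1, 0, 0, 0.003, 0, 0, 0], [1, 0, 0, 0.003, 0, 0, 0]]], force=45)

```text
clock: 9.0
tool_pos: [0.5601, 0.2612, 0.1186]
eef_rot: [0.971, 0.239, 0.002, -0.0]
contact_force: [-0.9, -0.4, 0.3]
opening: 0.503
```

```bash
python3 - <<'E'
from h import *
s=get_state()
print(s['clock'],s['tool_pos'],yawof(s),s['contact_force'],s['moment'],s['opening']*88)
E
```

```text
9.0 [0.56005359 0.2612198  0.11864064] (np.float64(0.4826800975608506), array([ 3.03988455e-03,  9.15062115e-04, -9.99994961e-01])) [-0.89121025 -0.37658009  0.28232131] [-0.15735831  0.29083416 -0.02456279] 44.28203761200908
```

```bash
python3 - <<'E'
from h import *
s=get_state()
print(delta(s,[.5589,.2607,.1186-.0055],np.radians(27.7)))
E
```

```text
[-0.0043 -0.0003  0.0185  0.0002 -0.001  -0.0002]
```

>>> play_rows(deltas=[[[1, -0.004, 0, 0.008, 0, -0.001, 0], [1, -0.004, 0, 0.015, 0, -0.001, 0], [1, -0.004, 0, 0.02, 0, -0.001, 0], [1, -0.004, 0, 0.02, 0, -0.001, 0]]])

```text
clock: 9.5
tool_pos: [0.5596, 0.261, 0.1138]
eef_rot: [0.971, 0.239, 0.001, 0.0]
contact_force: [-1.5, -0.2, 9.5]
opening: 0.506
```

```bash
python3 - <<'E'
from h import *
s=get_state()
print(s['clock'],s['tool_pos'],yawof(s),s['contact_force'],s['moment'],s['opening']*88)
E
```

```text
9.5 [0.55964343 0.26097794 0.11376445] (np.float64(0.48247061621586257), array([ 1.83926488e-03,  3.02045868e-04, -9.99998263e-01])) [-1.46398909 -0.20476052  9.48346355] [-0.23751665  0.39134477 -0.00693019] 44.48467281815951
```

>>> play_rows(deltas=[[[1, 0, 0, 0.006, 0, 0, 0], [1, 0, 0, 0.009, 0, 0, 0], [1, 0, 0, 0.009, 0, 0, 0]]])

```text
clock: 9.88
tool_pos: [0.5601, 0.2612, 0.1125]
eef_rot: [0.971, 0.239, 0.002, -0.0]
contact_force: [-3.1, -0.9, 10.7]
opening: 0.505
```

```bash
python3 - <<'E'
from h import *
s=get_state()
print(s['clock'],s['tool_pos'],yawof(s),s['contact_force'],s['moment'],s['opening']*88)
print(delta(s,[.5592,.2609,.1128],np.radians(27.7)))
E
```

```text
9.875 [0.56012032 0.2612076  0.11253609] (np.float64(0.4824466989020387), array([ 3.20361088e-03,  9.76274463e-04, -9.99994392e-01])) [-3.06062311 -0.90000113 10.69076039] [-0.31458359  0.60661544  0.00553705] 44.46990504169358
[-0.0032 -0.0005 -0.0009  0.0002 -0.001  -0.0003]
```

>>> play_rows(deltas=[[[1, -0.002, 0, 0.004, 0, 0, -0.03], [1, -0.002, 0, 0.004, 0, 0, -0.07], [1, -0.002, 0, 0.004, 0, 0, -0.11], [1, -0.002, 0, 0.004, 0, 0, -0.15], [1, -0.002, 0, 0.004, 0, 0, -0.19]]])

```text
clock: 10.5
tool_pos: [0.56, 0.2618, 0.1127]
eef_rot: [0.857, 0.516, 0.003, 0.0]
contact_force: [-2.2, 0.5, 9.7]
opening: 0.502
```

```bash
python3 - <<'E'
from h import *
s=get_state()
print(s['clock'],s['tool_pos'],yawof(s),s['contact_force'],s['moment'],s['opening']*88,s['q'][6])
print(delta(s,[.5592,.2609,.1128],yawof(s)[0]))
E
```

```text
10.5 [0.5599582  0.26178188 0.11274298] (np.float64(1.0834634478731513), array([ 0.00469104,  0.00246251, -0.99998596])) [-2.17030559  0.54286641  9.74515119] [-0.06989121  0.58204388 -0.04604127] 44.16192203468587 0.35086077852072844
[-0.0038 -0.0009 -0.0002  0.001  -0.0014 -0.    ]
```

>>> play_rows(deltas=[[[1, -0.003, 0, 0.003, 0, 0, -0.045], [1, -0.003, 0, 0.003, 0, 0, -0.095], [1, -0.003, 0, 0.003, 0, 0, -0.145], [1, -0.003, 0, 0.0, 0, 0, -0.195], [1, -0.003, 0, 0.0, 0, 0, -0.245]]])

```text
clock: 11.12
tool_pos: [0.5597, 0.2617, 0.114]
eef_rot: [0.599, 0.801, 0.003, 0.001]
contact_force: [-3.7, -0.2, 8.8]
opening: 0.505
```

```bash
python3 - <<'E'
from h import *
s=get_state()
print(s['clock'],s['tool_pos'],yawof(s),yawof(s)[0]-.4825,s['contact_force'],s['moment'],s['opening']*88,s['q'][6])
print(delta(s,[.5592,.2609,.1128],yawof(s)[0]))
E
```

```text
11.125 [0.55973031 0.26167236 0.11398656] (np.float64(1.858016589230663), array([ 0.00580454,  0.00361497, -0.99997662])) 1.3755165892306631 [-3.70563574 -0.21421197  8.80601273] [-0.06657992  0.64107152 -0.07039045] 44.47022567818021 0.899907156981809
[-0.002  -0.0025  0.0039  0.0021 -0.0006 -0.    ]
```

>>> play_rows(deltas=[[[1, -0.002, -0.001, -0.01, 0.001, 0, -0.02], [1, -0.002, -0.001, -0.02, 0.001, 0, -0.02], [1, -0.002, -0.001, -0.03, 0.002, 0, -0.02], [1, -0.002, -0.001, -0.035, 0.002, 0, -0.02]]])

```text
clock: 11.62
tool_pos: [0.5596, 0.2607, 0.1243]
eef_rot: [0.573, 0.819, 0.0, -0.0]
contact_force: [-0.2, 0.0, -1.3]
opening: 0.501
```

```bash
python3 - <<'E'
from h import *
import pickle
s=get_state();w=vision.camera_model("wrist");im=vision.snapshot("wrist");t=vision.snapshot("side")
print(s['clock'],s['tool_pos'],yawof(s),yawof(s)[0]-.4825,s['contact_force'],s['moment'],s['opening']*88)
pickle.dump((s,w,im),open("w6.pkl","wb"))
cv2.imwrite("pics/w6.png",im[:,:,::-1])
cv2.imwrite("pics/s6.png",cv2.resize(t[90:190,200:320],None,fx=6,fy=6,interpolation=cv2.INTER_CUBIC)[:,:,::-1])
s=get_state();print(s['tool_pos'],delta(s,[.559,.2608,.177],yawof(s)[0]))
E
```

```text
11.625 [0.55960684 0.26069607 0.12428306] (np.float64(1.9201700505810972), array([-3.33230806e-04,  1.13563444e-03, -9.99999300e-01])) 1.4376700505810973 [-0.21238436  0.04151654 -1.26948996] [ 0.00646091  0.1159194  -0.02350745] 44.08753332526081
[0.55961726 0.2607835  0.12437822] [ 1.000e-03 -1.900e-03 -1.754e-01  1.000e-04 -4.000e-04 -0.000e+00]
```

View pics/w6.png

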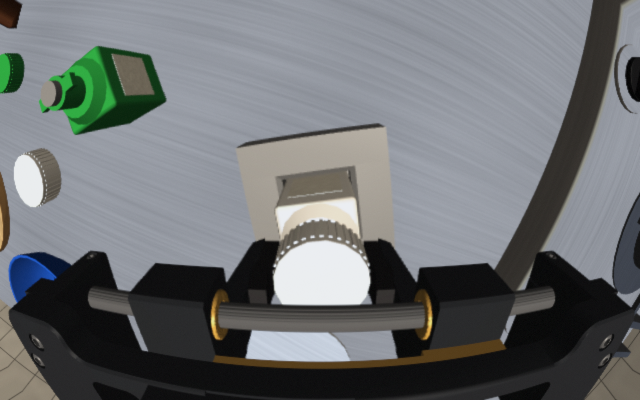

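View pics/s6.png

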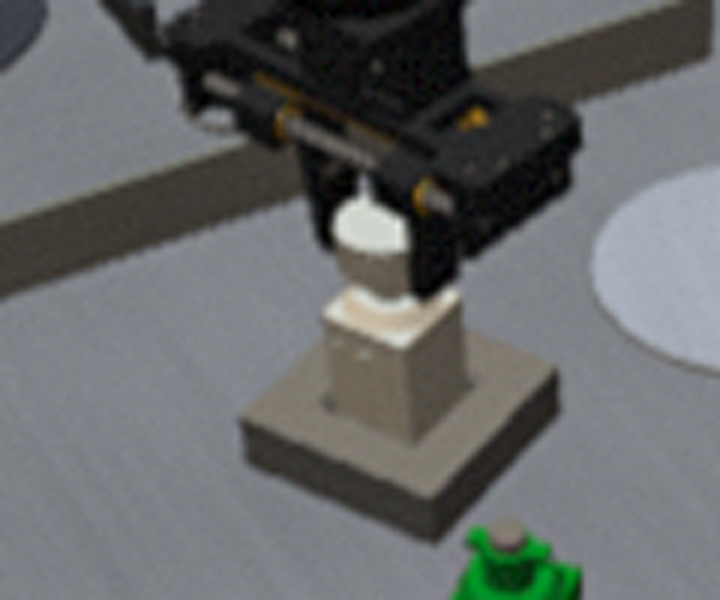

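>>> play_rows(deltas=[[[1, 0, 0, -0.03, 0, 0, 0], [1, 0, 0, -0.07, 0, 0, 0], [1, 0, 0, -0.115, 0, 0, 0], [1, 0, 0, -0.155, 0, 0, 0], [1, 0, 0, -0.174, 0, 0, 0]]])

```text
clock: 12.35
tool_pos: [0.56, 0.261, 0.1779]
eef_rot: [0.573, 0.819, 0.001, -0.0]
contact_force: [-0.1, 0.1, -0.2]
opening: 0.499
```

>>> play_rows(deltas=[[[1, 0, 0, 0, 0, 0, 0], [1, 0, 0, 0, 0, 0, 0], [1, 0, 0, 0, 0, 0, 0]]])

```text
clock: 12.72
tool_pos: [0.5598, 0.2608, 0.1774]
eef_rot: [0.573, 0.819, 0.001, -0.0]
contact_force: [-0.1, -0.9, -0.3]
opening: 0.502
```

```bash
python3 - <<'E'
from h import *
import pickle
s=get_state();w=vision.camera_model("wrist");im=vision.snapshot("wrist");t=vision.snapshot("side");tt=vision.snapshot("top")
print(s['clock'],s['tool_pos'],yawof(s),s['qd'].round(3),s['contact_force'],s['moment'],s['opening']*88)
pickle.dump((s,w,im),open("w7.pkl","wb"))
cv2.imwrite("pics/w7.png",im[:,:,::-1]);cv2.imwrite("pics/t7.png",tt[:,:,::-1])
cv2.imwrite("pics/s7.png",cv2.resize(t[70:200,190:350],None,fx=4.6,fy=4.6,interpolation=cv2.INTER_CUBIC)[:,:,::-1])
m=vision.camera_model("side")
c,si=np.cos(np.radians(27.8)),np.sin(np.radians(27.8))
print([np.round((np.array(proj(m,[.5588+c*a-si*b,.2607+si*a+c*b,.086]))-[190,70])*4.6) for a,b in((-.024,-.024),(.024,-.024),(.024,.024),(-.024,.024))])
s=get_state();print(s['clock'],s['tool_pos'])
E
```

```text
12.725 [0.55976332 0.26077914 0.17739859] (np.float64(1.9203702351453549), array([ 4.35876281e-04,  1.54225792e-03, -9.99998716e-01])) [ 0.002 -0.     0.001  0.     0.     0.     0.001] [-0.06593538 -0.92030795 -0.26783442] [ 0.07246034  0.05120526 -0.01813412] 44.20077624398504
[array([352., 356.]), array([398., 312.]), array([333., 287.]), array([286., 329.])]
12.875 [0.5598579  0.2608841  0.17754671]
```

View pics/w7.png

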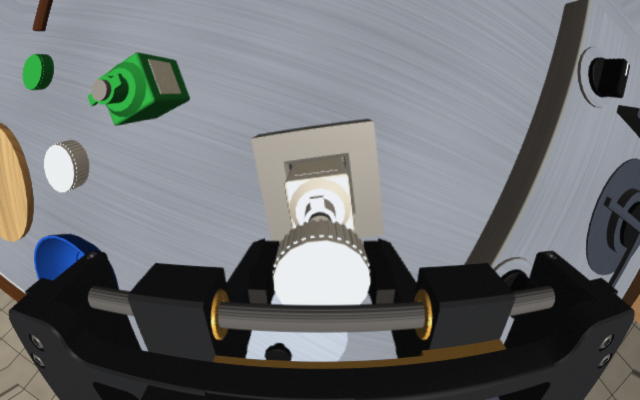

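View pics/s7.png

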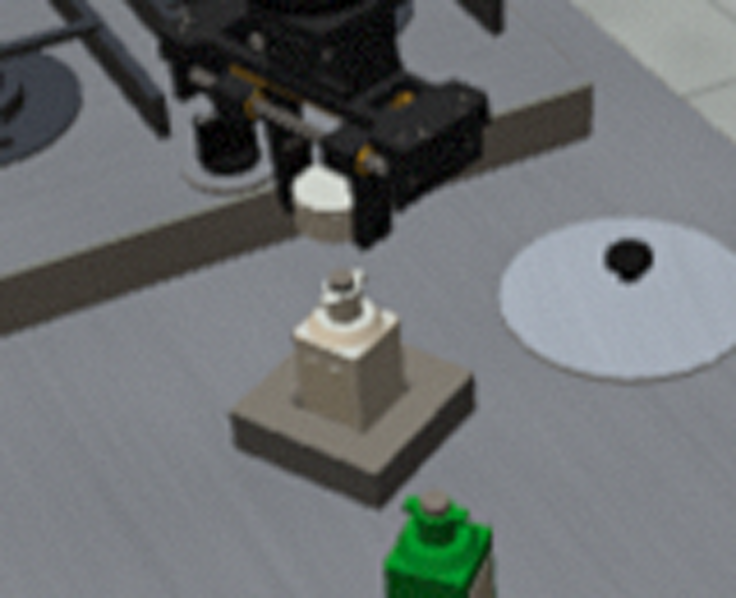

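View pics/t7.png

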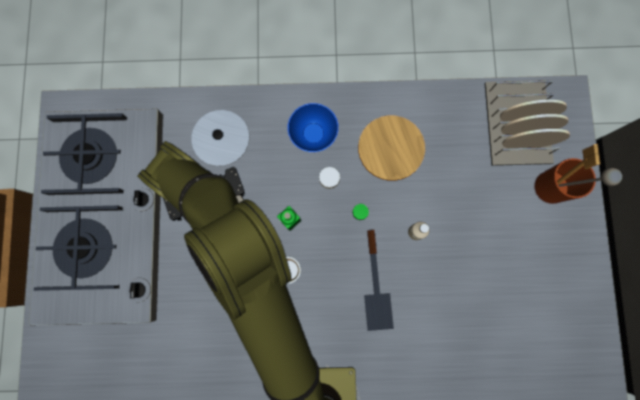

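```bash
python3 - <<'E'
from plant import r,get_state
print(r.finish_job()); s=get_state(); print(s['clock'],s['tool_pos'],s['opening'])
E
```

```text
the job is handed in; nothing more can be done
None
the job is handed in; nothing more can be done
```

The bottle is in the pocket and the cap is off. I handed the job in at about 12.9 s with the gripper still holding the cap upright and still.

- **Plugging in:** I gripped the white square bottle by its flat sides and lowered it into the pocket with the cap still locked on. It met the floor at the height expected for fully home, and a gentle push confirmed it with about 11 N.
- **Opening:** I gripped the cap with 45 N and pressed it 6 mm, which took about 10 N. I turned it counter-clockwise about 1.4 rad and lifted it straight up; the force then dropped to about zero.
- **Cap at the end:** The lower rim is about 46 mm above the neck top, which is 59 mm above where it sat when locked.
- **Bottle at the end:** The last side and wrist pictures show the bare neck and the bottle upright. Its shoulder edge is within 1 pixel of where it was right after plugging in.
- **Everything else:** The objects I could see in the last top picture look unmoved; the arm hid the block and part of the ramekin.

Two checks disagreed:
- **Block position:** The top and wrist cameras differed by 4 to 5 mm on the block's position. I went by a closer wrist picture, and the bottle went in without side force.
- **Cap opening:** The jaws read about 44 mm on the 46 mm cap. I took that as the pads sitting between the ribs and did not check it separately; the cap showed no sign of slipping.

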